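# Uncover a tartlet mould and hold its underside up to the inspection camera

### The arm

A 6-joint arm with a two-finger parallel gripper is mounted at the origin on the work surface. World frame = base frame: x ahead of the robot, y to its left, z up, the work surface at z = 0. Lengths are in m, angles in rad, forces in N, time in s.
With the tool pointing down it reaches from about 0.35 to 0.775 m from the base axis. Payload 5.5 kg.
Tool frame: the origin (TCP) lies midway between the tips of the shut fingers; the grasp point (between the pads) lies 19 mm behind it; x points along the fingers, y is the direction in which the jaws open and shut, and the axes are right-handed (so a half turn about x gives the same grasp; the last joint's range is limited). The gripper opens to 85 mm and grips with 20 to 120 N. Pads are 22 mm wide; open, the fingers measure 114 mm over their backs; the gripper's body (76 mm by 85 mm) begins 54 mm behind the grasp point. The pads swing forward as they close: fully open they stand 13 mm farther back than shut.
Start: joints at [0.971, 0.313, 0.046, 1.304, 0, 1.431], TCP at [0.255, 0.515, 0.231] pointing down, gripper open.
Joint ranges: [-2.76, 2.76], [-0.86, 1.69], [-1.03, 1.26], [-2.2, 2.34], [-1.47, 1.5], [-3.14, 3.14]. Speed limits (rad/s): [2.57, 2.57, 3.14, 3.14, 3.14, 3.14].

### API

Orientations are given as a unit quaternion [w, x, y, z].
In Python, from workcell import env, optics, order, models gives the robot as it stands. The module is installed in compiled form; this text tells all that it offers.
- The arm moves only by the tool servo_tool, never from a script. Its argument "moves" is a list of rows, each a list of 5 numbers: the shift along the tool's x, y, z in cm, then the turn about the tool's x in rad, then the closure, from -1 (fully open) to 1 (shut). A call has exactly 10 rows; each row shifts and turns the commanded pose from where the row before left it, along the tool's axes as they then stand; what a row does not reach is not made up. A row lasts 1/8 s, in which the tool goes at most 62.5 mm and 10.7 degrees, less where a joint would pass 70% of its speed; a pose out of reach is approached as far as the arm can. A call is refused whole if a number of a shift passes 6.25 or a number of a turn 0.188, either way. A call with a gripper value outside its range is refused whole. The fingers move at their own pace and stop on an object; "grip_force" is the grip in N (left out, the last holds). Time passes only in rows, so rows that do not move let the fingers close, or fill a call up. It gives the time, the measured TCP pose, the force and the opening at its end, in the units of the state.
- env.get_state(): the state, without advancing time (a new reading comes with each control period).
- optics.read_camera(name): name is "scene" or "side" or "wrist"; returns a dict with "pixels" (420x560x3 uint8, blue, green, red), "vertical_fov" (degrees; the focal length in pixels is half the picture's height over the tangent of half this angle, whatever the lens; pixels are square), "cx", "cy" (the principal point, pixels), "extrinsics" (4x4, takes a point from world to camera coordinates). Camera axes: x right, y up, looking along -z (the intrinsics and any distortion apply to the point x, -y, -z); pixel columns grow to the right and rows downward; lengths in m; the calibration is good to about 2 mm. A picture is of the moment at which its call begins. There is no depth.
- order.hand_in(): hands the job in, once; it reports no verdict.
Trained networks look in a picture, given as the dict that the camera call returned (one of the last four; its "shot" number tells which), for a name from the list of things; names that differ only in an ending like _2 or _b are one class to them, and where a whole thing is asked for, a point or a joint stands for the part that bears it (a point fixed in the world has none). Each returns a list of dicts, best first, with "conf" (0 to 1); they miss things now and then, are a little off and sometimes report something else, mostly with a low value. They report only what shows in the picture. A call takes as long as a camera call. They do not tell look-alikes from the thing itself.
- models.outline_of(name, picture): "pixels" (420x560 bool, what is visible of it) and "location" ([column, row] in pixels, amid what is visible of it).
- models.pinpoint(name, picture): "location" ([column, row] in pixels: a listed point, or the origin of a listed thing).
The state is a dict: "clock": time; "joint_pos": joint angles; "qvel": joint speeds; "tau": joint torques, N m; "tcp_pos": TCP position; "orientation": TCP orientation; "wrist_force": force on the tool from outside, world axes, zero at the start; "ft_torque": the same for the moment, N m; "finger_gap": finger opening in m.
Only numpy, scipy, OpenCV 4.12 (cv2) and the standard library are available. Lean on these libraries where they do the work, as an engineer would, in place of code of your own. Each camera call takes 0.05 s, during which the arm holds its last target.

### The job

One of the two fluted tartlet moulds is covered by the blue lid: take the lid off and set it down, knob up, on the round cork trivet, without dropping it. Then pick up the mould that was covered and hold it in the air over the small inspection camera, its underside facing the lens squarely, centred on the lens axis and 150 mm away from the lens. Finish while still holding it there, motionless, without having touched the camera or shifted the other mould, the ramekin, the jar or the ring cutter.

Things in the scene. Friction and masses are not known exactly. Their poses are not given: they have to be found in the camera images.
- mould: Fluted aluminium tartlet mould, the one with the blue lid on it at the start, about 30 g, loose, upright and open at the top: 56 mm across the rim, 50 mm across the base, 30 mm high (sides almost vertical above 8 mm), wall 3 mm. Origin: centre of its underside; z points up out of its mouth. It may be gripped across its outside. It stands on the counter (z = 0) in one of four places.
- lid: Loose blue plastic lid, about 40 g: disc 76 mm across, 5 mm thick; below it a plug 38 mm across, 4 mm deep; above it a round knob 20 mm across, 28 mm tall. Origin: centre of the plug's underside, z up through the knob; disc top 9 mm, knob top 37 mm above it. At the start it rests, not fastened, on the mould's rim, plug in the mouth, origin 26 mm above the mould's.
- trivet: Fixed round cork trivet, 130 mm across, 6 mm thick, lying on the counter; origin: centre of its underside.
- camera: Small fixed inspection camera, under 120 mm high: black base 90 x 100 x 12 mm, two aluminium cheeks, and between them a round head 70 mm across, 32 mm deep (white ring light, dark lens). Origin: centre of the base's underside, z up. The head hinges about y, 85 mm above the origin, and leans 0.25 to 0.45 rad from straight up to the base's -x side (robot side); it stays so unless bumped.
- lens (a point): Centre of the lens glass on the front face of the camera head, 22 mm in front of the head's hinge; its z axis is the optical axis and points out of the lens (up and leaning to the robot's side).
- focus (a point): Point in the air 150 mm in front of the lens on the optical axis: where the centre of the mould's underside is to be held. Same axes as lens, z points away from the lens; the mould's z axis should point the same way.
- mould_b: The second tartlet mould, bare, same shape and size as the covered one. Leave it alone. Origin: centre of its underside.
- ramekin: Glass ramekin, 70 mm across, 40 mm high, loose. Leave it alone. Origin: centre of its underside. The covered mould, the bare mould, the ramekin and the trivet share four places in a row across the counter, shuffled.
- jar: Amber glass jar with steel cap, 60 mm across, 90 mm high, loose, beyond the row, left of the camera. Leave it alone. Origin: centre of its underside.
- cutter: Steel ring cutter, 70 mm across, 45 mm high, loose, beyond the row, right of the camera. Leave it alone. Origin: centre of its underside.
There are look-alikes about, which are no part of the job. What is meant by the lid is not red, and is the larger of those in its own colour. There is more than one size of the trivet; the job needs the smaller.

How it is judged:
On the way:
1. the lid lies knob up on the trivet, let go and at rest, the mould still standing on the counter (horizontal distance between lid and trivet below 0.045 m and height (world z) of lid between 0.003 and 0.012 m and angle between lid's own z axis and vertical below 0.12 rad and contact force between the fingers and lid below 0.05 N and linear speed of lid below 0.03 m/s and height (world z) of mould below 0.015 m), for 0.2 s.
At the end, for the whole second after the job is handed in: Fingers hold the once covered mould still in the air, its underside centre within 25 mm of the focus point (150 mm from the lens), facing the lens within 0.2 rad, clear of the camera; the lid lies knob up on the trivet, let go and at rest, centres within 45 mm (horizontal distance between lid and trivet below 0.045 m and height (world z) of lid between 0.003 and 0.012 m and angle between lid's own z axis and vertical below 0.12 rad and contact force between the fingers and lid below 0.05 N and linear speed of each of lid, mould below 0.03 m/s and distance between mould and focus below 0.025 m and angle between the z axis of mould and the z axis of focus, either way round below 0.2 rad and angle between mould's own z axis and vertical below 1.2 rad and contact force between the fingers and mould above 0.5 N and contact force between mould and camera below 0.05 N and angular speed of mould below 0.2 rad/s); the arm keeps its last pose, push and grip.
It fails at once if the lid is dropped (falls free from more than about 18 mm) (contact force between the fingers and lid below 0.01 N and linear speed of lid above 0.6 m/s).
It fails at once if the camera is touched by the robot, the mould or the lid (over 1 N) (contact force between any of the arm, the fingers, mould, lid and camera above 1 N).
It fails at once if the bare mould, ramekin, jar or ring cutter is shifted by more than 25 mm (distance of any of mould_b, ramekin, jar, cutter from where it was at the start of the episode above 0.025 m).
It also fails if it takes over 64 s, if anything falls off the work surface, if the arm or the gripper's body presses on something with over 40 N, if the wrist force passes 120 N, or if a joint passes its speed limit or range.

## Working session

There is one attempt and no reset: what is moved stays moved. The work goes in short steps, Python scripts to look and compute and a tool call to move; the robot and the scene stay as the last step left them, time stands still between calls to the robot, and variables do not carry over. Pictures are saved under pics/ and viewed, and the job is handed in when it is done.

Besides the shell and the picture viewer there is one more tool, called after ">>>" as name(argument=value, ...) on one line, values as JSON. servo_tool: Moves the arm, as the interface text tells. Its arguments: {"type":"object","properties":{"moves":{"type":"array"},"grip_force":{"type":"number"}},"required":["moves"]}

```bash
ls; mkdir -p pics; cat > h.py <<'E'
import numpy as np, cv2
from workcell import env, optics, order, models
def cam(n,f=None):
    p=optics.read_camera(n)
    if f: cv2.imwrite('pics/'+f,p['pixels'])
    return p
def ray(p,uv):
    E=np.array(p['extrinsics']); f=210/np.tan(np.radians(p['vertical_fov'])/2)
    d=np.array([(uv[0]-p['cx'])/f,-(uv[1]-p['cy'])/f,-1.])
    R=E[:3,:3]; o=-R.T@E[:3,3]; return o,R.T@d
def onz(p,uv,z):
    o,d=ray(p,uv); return o+d*(z-o[2])/d[2]
def proj(p,X):
    E=np.array(p['extrinsics']); f=210/np.tan(np.radians(p['vertical_fov'])/2)
    c=E[:3,:3]@np.array(X)+E[:3,3]; return np.array([p['cx']+f*c[0]/-c[2],p['cy']-f*c[1]/-c[2]])
def tri(obs):
    A=np.zeros((3,3));b=np.zeros(3)
    for p,uv in obs:
        o,d=ray(p,uv);d=d/np.linalg.norm(d);M=np.eye(3)-np.outer(d,d);A+=M;b+=M@o
    return np.linalg.solve(A,b)
E
python3 - <<'E'
from h import *
np.set_printoptions(precision=4,suppress=True)
s=env.get_state();print(s)
for n in ['scene','side','wrist']:
    p=cam(n,n+'0.png'); print(n,[k for k in p],p['vertical_fov'],p['cx'],p['cy'],{k:v for k,v in p.items() if k not in('pixels',)})
    for t in ['mould','lid','trivet','camera','lens','focus','ramekin','jar','cutter']:
        try: print(t,[(np.round(r['location'],1).tolist(),round(r['conf'],2)) for r in models.pinpoint(t,p)])
        except Exception as e: print(t,e)
E
```

```text
pics
{'clock': 0.0, 'joint_pos': array([ 0.9714,  0.314 ,  0.045 ,  1.3036, -0.    ,  1.4312]), 'qvel': array([-0.0002, -0.0004,  0.0008, -0.0037, -0.0004,  0.001 ]), 'tau': array([ -0.0025, -48.0631,  29.8531,   0.0195,  -0.0003,  -0.    ]), 'tcp_pos': array([0.2549, 0.5149, 0.2304]), 'orientation': array([ 0.6883,  0.1605,  0.6887, -0.1617]), 'wrist_force': array([ 0.5969, -0.4849,  0.8222]), 'ft_torque': array([-0.043 , -0.0051, -0.0021]), 'finger_gap': 0.08546210871420822}
scene ['pixels', 'vertical_fov', 'cx', 'cy', 'extrinsics', 'shot'] 45.21890162898488 284.7358502720189 212.89968981412613 {'vertical_fov': 45.21890162898488, 'cx': 284.7358502720189, 'cy': 212.89968981412613, 'extrinsics': array([[ 0.3287,  0.9444, -0.002 , -0.1739],
       [-0.6122,  0.2146,  0.761 ,  0.1733],
       [ 0.7192, -0.2489,  0.6487, -1.9762],
       [ 0.    ,  0.    ,  0.    ,  1.    ]]), 'shot': 1}
mould [([301.4, 237.3], 0.64), ([242.8, 255.7], 0.57)]
lid [([305.1, 230.1], 0.86), ([315.9, 260.4], 0.67), ([271.5, 239.6], 0.65)]
trivet [([362.3, 197.2], 0.66), ([373.2, 230.2], 0.55)]
camera [([301.
[... 876 characters left out ...]
], 0.72)]
focus []
ramekin [([376.5, 352.5], 0.89)]
jar [([299.4, 188.7], 0.8)]
cutter [([407.8, 275.9], 0.81), ([299.6, 301.1], 0.66)]
wrist ['pixels', 'vertical_fov', 'cx', 'cy', 'extrinsics', 'shot'] 62.413106528679165 280.3368315641626 205.98685612702573 {'vertical_fov': 62.413106528679165, 'cx': 280.3368315641626, 'cy': 205.98685612702573, 'extrinsics': array([[ 0.4435,  0.8963, -0.0009, -0.5757],
       [-0.8483,  0.4194, -0.3233,  0.0423],
       [-0.2894,  0.1442,  0.9463, -0.382 ],
       [ 0.    ,  0.    ,  0.    ,  1.    ]]), 'shot': 3}
mould [([81.6, 408.5], 0.6)]
lid []
trivet [([203.1, 253.1], 0.91), ([246.0, 381.8], 0.77)]
camera []
lens []
focus []
ramekin []
jar []
cutter []
```

View pics/scene0.png

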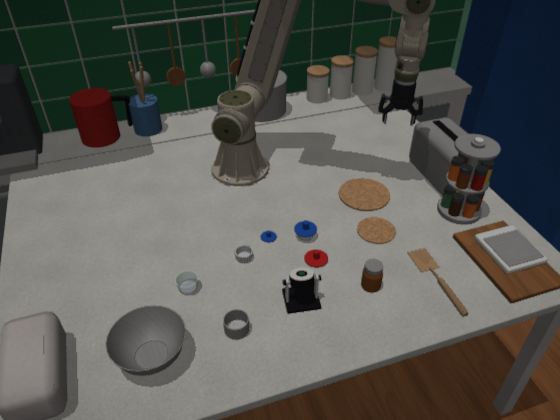

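View pics/side0.png

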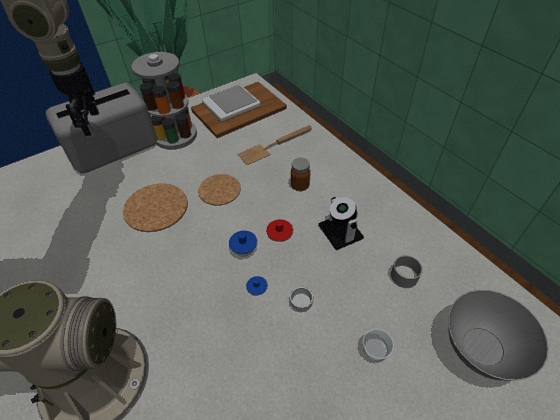

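View pics/wrist0.png

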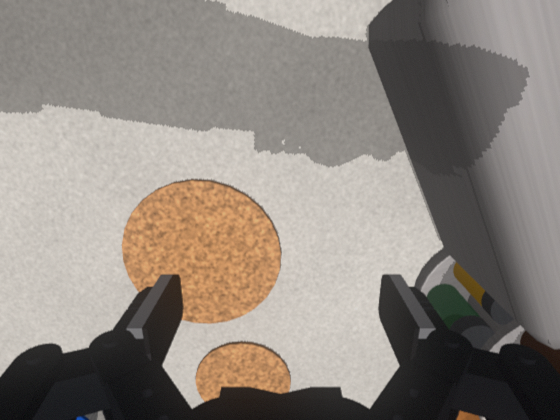

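Scene view candidates. Lids: large blue on the mould (306,229), small blue (269,237), red (316,259). Trivets: large (363,194), small (376,230). Bare mould (243,254), ramekin (187,283), camera (302,290). I choose the large blue lid and the small trivet, and will measure both and check a close crop.

```bash
python3 - <<'E'
from h import *
np.set_printoptions(precision=4,suppress=True)
a=cam('scene');b=cam('side')
X={}
for t in ['lid','mould','trivet','camera','lens','focus','ramekin','jar','cutter']:
    A=models.pinpoint(t,a);B=models.pinpoint(t,b)
    print(t)
    for r in A:
        for q in B:
            x=tri([(a,r['location']),(b,q['location'])])
            e=max(np.linalg.norm(proj(a,x)-r['location']),np.linalg.norm(proj(b,x)-q['location']))
            if e<6: print('  ',np.round(r['location'],1),np.round(q['location'],1),x,round(e,2))
# outlines of trivets, lids
for n,p in(('a',a),('b',b)):
    for t,z in(('trivet',.006),('lid',.035),('camera',.05),('lens',.1)):
        for r in models.outline_of(t,p):
            m=r['pixels'].astype(np.uint8); c=cv2.findContours(m,0,1)[0]
            if not c: continue
            c=max(c,key=cv2.contourArea)
            if len(c)>=5:
                el=cv2.fitEllipse(c); print(n,t,round(r['conf'],2),np.round(el[0],1),np.round(el[1],1),onz(p,el[0],z))
i=a['pixels'][190:320,210:420];cv2.imwrite('pics/crop1.png',cv2.resize(i,None,fx=3.8,fy=3.8,interpolation=2))
i=b['pixels'][160:330,180:400];cv2.imwrite('pics/crop2.png',cv2.resize(i,None,fx=3.4,fy=3.4,interpolation=2))
E
```

```text
lid
   [316.8 263. ] [277.1 228.5] [ 0.5598  0.1031 -0.0099] 2.51
   [273.6 241.8] [259.  284.9] [ 0.4208 -0.0048 -0.0178] 1.44
   [310.5 230.1] [243.9 244.2] [0.446  0.1124 0.0165] 3.32
mould
   [243.5 257.4] [300.9 301.9] [ 0.474  -0.1192  0.0015] 0.24
   [304.8 233.5] [244.1 249.1] [0.4411 0.0986 0.006 ] 1.3
trivet
   [374.1 233.7] [220.3 188.1] [ 0.5031  0.3322 -0.0027] 2.04
   [365.3 200.4] [152.5 205.1] [ 0.3076  0.4002 -0.0211] 3.65
camera
   [301.1 301.1] [342.  233.1] [ 0.6973 -0.0095 -0.0048] 0.69
lens
   [303.5 272.3] [344.4 210.3] [ 0.6891 -0.0064  0.1034] 3.05
focus
ramekin
   [187.4 285.6] [376.3 351.6] [ 0.537  -0.3138  0.0054] 1.33
jar
   [369.3 285.9] [300.1 185.2] [ 0.7114  0.206  -0.0022] 0.02
   [307.6 228.1] [300.1 185.2] [0.5975 0.0506 0.1877] 2.73
cutter
   [236.5 326. ] [406.  275.6] [ 0.7324 -0.2146  0.0103] 1.35
a trivet 0.72 [364.  193.8] [31.5 50.7] [0.3106 0.383  0.006 ]
a trivet 0.58 [375.7 229.6] [24.8 37.1] [0.4996 0.3343 0.006 ]
a lid 0.73 [315.6 257.5] [17.1 23.4] [0.5806 0.0829 0.035 ]
a lid 0.45 [267.6 235.7] [11.2 16.9] [ 0.4377 -0.0268  0.035 ]
a camera 0.55 [301.1 290.1] [38.3 46.6] [ 0.7012 -0.0103  0.05  ]
a lens 0.85 [301.  277.8] [22.5 26.4] [ 0.6993 -0.011   0.1   ]
b trivet 0.76 [155.1 207.3] [45.3 64.9] [0.3055 0.3758 0.006 ]
b trivet 0.71 [219.7 189.5] [28.5 41.7] [0.4959 0.3282 0.006 ]
b lid 0.9 [256.7 284.8] [19.2 20.9] [ 0.4027 -0.0332  0.035 ]
b lid 0.83 [280.  229.9] [20.5 26.4] [0.5448 0.0731 0.035 ]
b lid 0.61 [242.6 241.9] [22.6 28.3] [0.4416 0.0977 0.035 ]
b camera 0.9 [341.7 223.5] [38.1 51.9] [ 0.6859 -0.0153  0.05  ]
b lens 0.78 [343.2 210.8] [24.9 27.5] [ 0.6865 -0.0131  0.1   ]
```

View pics/crop1.png

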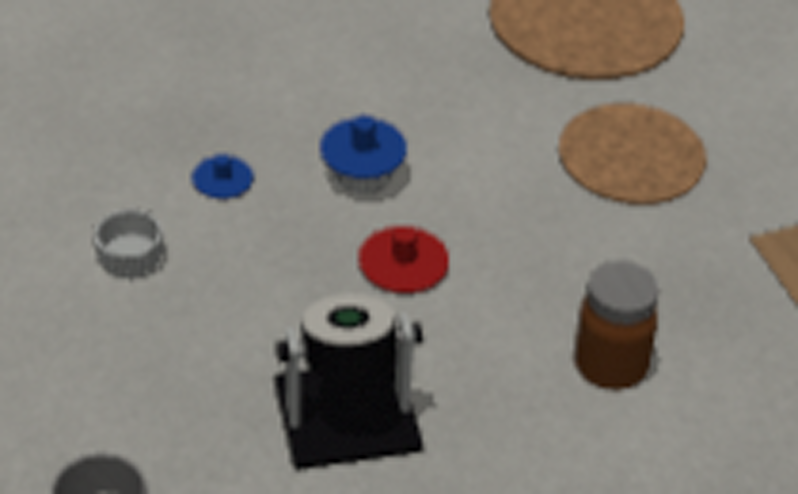

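View pics/crop2.png

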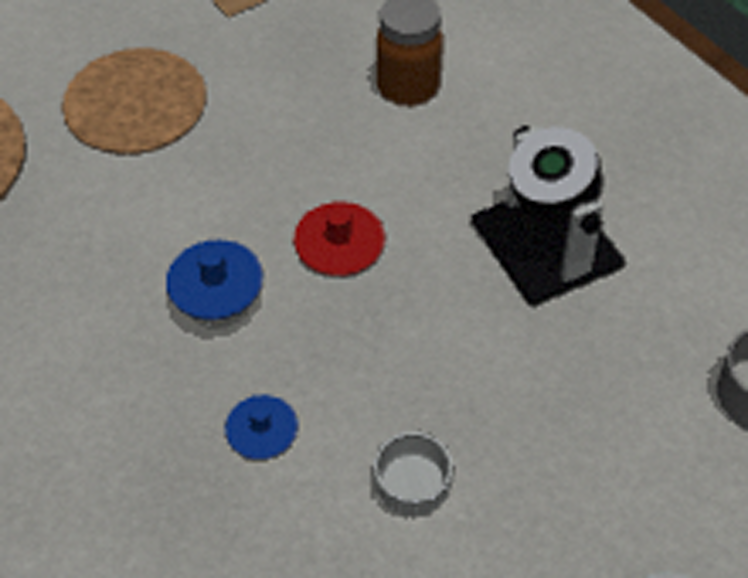

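The crops confirm it: the large blue lid sits on a fluted mould, the small blue and red lids lie flat on the counter, and the smaller trivet is nearer the camera and jar. Next I check the tool axes and how far the lens leans.

```bash
cat >> h.py <<'E'
from scipy.spatial.transform import Rotation as Ro
def toolR(s=None):
    s=s or env.get_state(); q=s['orientation']; return Ro.from_quat([q[1],q[2],q[3],q[0]]).as_matrix()
def plan(target, jaw=None):
    s=env.get_state();R=toolR(s);d=np.array(target)-s['tcp_pos']
    print('clk',s['clock'],'tcp',s['tcp_pos'],'j',s['joint_pos'],'gap',s['finger_gap'],'F',s['wrist_force'])
    print('toolaxes x',R[:,0],'y',R[:,1]); print('shift cm (no turn)',R.T@d*100)
    if jaw is not None:
        j=np.array([np.cos(jaw),np.sin(jaw),0]);a=np.arctan2(R[:,2]@j,R[:,1]@j)
        a=(a+np.pi/2)%np.pi-np.pi/2; print('turn',a)
        R2=R@Ro.from_rotvec([a,0,0]).as_matrix(); print('shift after turn',R2.T@d*100)
np.set_printoptions(precision=4,suppress=True)
E
python3 - <<'E'
from h import *
plan([0.441,0.1,0.14],np.pi/2)
E
```

```text
clk 2.9 tcp [0.2552 0.5153 0.2313] j [ 0.9714  0.3132  0.0461  1.3036 -0.      1.4312] gap 0.08567598551437533 F [-0.2558 -0.5449 -0.3714]
toolaxes x [ 0.0001  0.0001 -1.    ] y [0.4438 0.8961 0.0001]
shift cm (no turn) [  9.1298 -28.9733  35.0801]
turn -0.4598026122598782
shift after turn [  9.1298 -41.5317  18.5792]
```

>>> servo_tool(moves=[[0,0,0,-0.15,-1],[0,0,0,-0.15,-1],[0,0,0,-0.16,-1],[0,-5.5,2,0,-1],[0,-5.5,2,0,-1],[0,-5.5,2,0,-1],[0,-5.5,2,0,-1],[0,-5.5,2,0,-1],[0,-5.5,2,0,-1],[0,-5.5,2,0,-1]], grip_force=30)

```text
clock: 4.15
tcp_pos: [0.3958, 0.1286, 0.2317]
orientation: [0.708, -0.0, 0.707, 0.0]
wrist_force: [1.3, -0.1, 0.6]
finger_gap: 0.0856
```

```bash
python3 - <<'E'
from h import *
plan([0.441,0.1,0.14],np.pi/2)
p=cam('wrist','w1.png')
print([proj(p,[.441,.1,.0]),proj(p,[.498,.331,.006])])
for r in models.pinpoint('lid',p): print(r['location'],r['conf'],onz(p,r['location'],.026))
for t,z in(('lid',.035),('trivet',.006)):
    for r in models.outline_of(t,p):
        c=max(cv2.findContours(r['pixels'].astype(np.uint8),0,1)[0],key=cv2.contourArea);el=cv2.fitEllipse(c);print(t,r['conf'],el,onz(p,el[0],z))
E
```

```text
clk 4.15 tcp [0.3958 0.1286 0.2317] j [ 0.1207  0.0042 -0.3239  1.2413  0.0001  0.1202] gap 0.08559703511527883 F [ 1.3298 -0.0843  0.5765]
toolaxes x [ 0.0014  0.0003 -1.    ] y [-0.0004  1.      0.0003]
shift cm (no turn) [ 9.1726 -2.8662  4.5097]
turn 0.0004457863304641041
shift after turn [ 9.1726 -2.8642  4.511 ]
[array([254.5584, 206.0403]), array([451.0837, 253.536 ])]
[255.9, 215.8] 0.93 [0.4432 0.1032 0.026 ]
[252.4, 293.8] 0.93 [0.5402 0.097  0.026 ]
[149.5, 180.7] 0.72 [ 0.4044 -0.0063  0.026 ]
lid 0.89 ((149.6448974609375, 179.59521484375), (45.533241271972656, 50.63750076293945), 126.08273315429688) [ 0.4008 -0.0026  0.035 ]
lid 0.83 ((253.8393096923828, 295.54510498046875), (52.28313064575195, 59.835514068603516), 89.57575225830078) [0.5366 0.0994 0.035 ]
lid 0.68 ((255.91102600097656, 216.84983825683594), (67.24681091308594, 71.39231872558594), 102.10147857666016) [0.441  0.1039 0.035 ]
trivet 0.79 ((507.2934265136719, 86.6796875), (124.25370788574219, 188.44027709960938), 4.1475911140441895) [0.3118 0.3577 0.006 ]
trivet 0.72 ((457.5116271972656, 249.46893310546875), (95.31803894042969, 115.14466094970703), 65.05423736572266) [0.4927 0.3377 0.006 ]
```

View pics/w1.png

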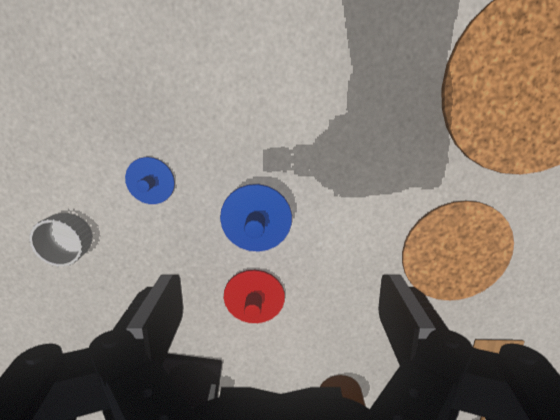

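>>> servo_tool(moves=[[0,-1.4,2.3,0,-1],[0,-1.4,2.25,0,-1],[3,0,0,0,-1],[3,0,0,0,-1],[3,0,0,0,-1],[3,0,0,0,-1],[0,0,0,0,-1],[0,0,0,0,-1],[0,0,0,0,-1],[0,0,0,0,-1]])

```text
clock: 5.6
tcp_pos: [0.4416, 0.1025, 0.1123]
orientation: [0.708, -0.0, 0.706, 0.0]
wrist_force: [0.3, 0.3, 0.5]
finger_gap: 0.0858
```

```bash
python3 - <<'E'
from h import *
plan([0.441,0.1,0.041],np.pi/2)
p=cam('wrist','w2.png')
print(proj(p,[.441,.101,.063]),proj(p,[.441,.101,.035]))
for r in models.outline_of('lid',p):
        c=max(cv2.findContours(r['pixels'].astype(np.uint8),0,1)[0],key=cv2.contourArea);el=cv2.fitEllipse(c);print(r['conf'],el,onz(p,el[0],.035))
b=cam('side','s2.png')
E
```

```text
clk 5.6 tcp [0.4416 0.1025 0.1123] j [ 0.0506  0.1542 -0.4654  0.9492  0.0001  0.0503] gap 0.08575338688742941 F [0.2819 0.3334 0.5475]
toolaxes x [ 0.002   0.0002 -1.    ] y [-0.0004  1.      0.0002]
shift cm (no turn) [ 7.1324 -0.2513 -0.0709]
turn 0.00035941697264196826
shift after turn [ 7.1324 -0.2513 -0.0708]
[276.3499 232.2827] [276.814  215.9278]
0.86 ((280.7994079589844, 215.43695068359375), (102.94928741455078, 109.2254867553711), 91.33658599853516) [0.4406 0.1037 0.035 ]
0.77 ((119.02017211914062, 159.9304962158203), (67.85331726074219, 78.03652954101562), 129.74530029296875) [ 0.4026 -0.0004  0.035 ]
```

View pics/w2.png

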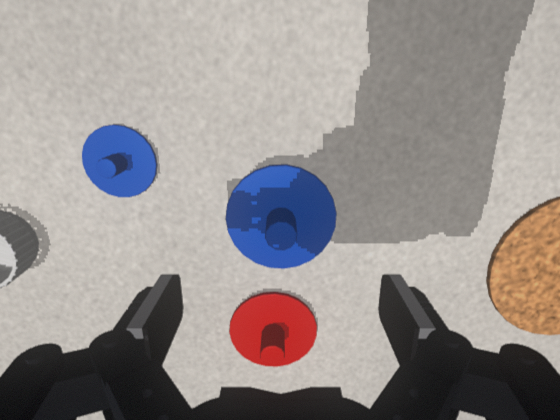

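The lid is centred between the fingers, with the disc at (281,215) and the fingers symmetric about column 281. I descend and grip the knob.

>>> servo_tool(moves=[[2.5,0.1,-0.05,0,-1],[2.5,0,0,0,-1],[2.1,0,0,0,-1],[0,0,0,0,-0.5],[0,0,0,0,0.6],[0,0,0,0,1],[0,0,0,0,1],[0,0,0,0,1],[0,0,0,0,1],[0,0,0,0,1]])

```text
clock: 7.0
tcp_pos: [0.4411, 0.1034, 0.0411]
orientation: [0.708, -0.0, 0.706, 0.0]
wrist_force: [-0.9, -0.2, 5.6]
finger_gap: 0.0188
```

```bash
python3 - <<'E'
from h import *
plan([0.441,0.1,0.2])
p=cam('wrist','w3.png')
E
```

```text
clk 7.0 tcp [0.4411 0.1034 0.0411] j [ 0.0527  0.2345 -0.5677  0.7668  0.0001  0.0525] gap 0.018765493991521 F [-0.8986 -0.1636  5.6436]
toolaxes x [ 0.0018  0.0002 -1.    ] y [-0.0002  1.      0.0002]
shift cm (no turn) [-15.8917  -0.3372   0.021 ]
```

View pics/w3.png

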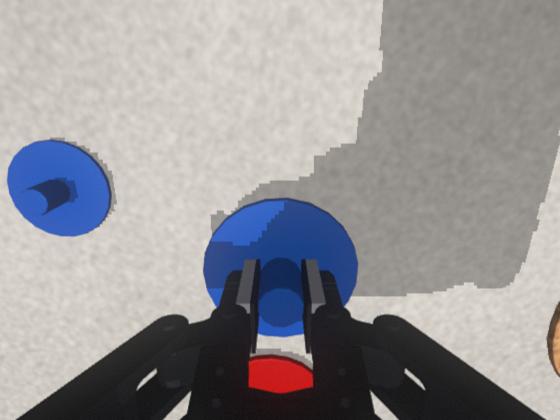

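>>> servo_tool(moves=[[-1,0,0,0,1],[-2,0,0,0,1],[-3,0,0,0,1],[-2,0,0,0,1],[0,3,0.8,0,1],[0,5,1.2,0,1],[0,5,1.2,0,1],[0,5,1.2,0,1],[0,4,1.0,0,1],[0,0.9,0.2,0,1]])

```text
clock: 8.3
tcp_pos: [0.4962, 0.3346, 0.1202]
orientation: [0.707, -0.001, 0.707, 0.001]
wrist_force: [0.4, -0.6, -0.5]
finger_gap: 0.0186
```

```bash
python3 - <<'E'
from h import *
plan([0.497,0.332,0.0225])
p=cam('wrist','w4.png')
a=cam('scene');b=cam('side')
for n,p in(('w',p),('a',a),('b',b)):
  for r in models.outline_of('trivet',p):
        c=max(cv2.findContours(r['pixels'].astype(np.uint8),0,1)[0],key=cv2.contourArea);el=cv2.fitEllipse(c);print(n,r['conf'],el,onz(p,el[0],.006))
i=np.hstack([a['pixels'][150:300,240:440],b['pixels'][110:260,120:320]]);cv2.imwrite('pics/c4.png',cv2.resize(i,None,fx=2,fy=2))
E
```

```text
clk 8.3 tcp [0.4962 0.3346 0.1202] j [ 0.4591  0.4109 -0.0894  1.0703  0.0002  0.4561] gap 0.018551576270603887 F [ 0.3779 -0.56   -0.4932]
toolaxes x [ 0.      0.0003 -1.    ] y [-0.003   1.      0.0003]
shift cm (no turn) [ 9.768  -0.2674  0.0743]
w 0.81 ((356.0243225097656, 29.0585994720459), (72.24607849121094, 250.6558380126953), 89.33973693847656) [0.3759 0.3857 0.006 ]
a 0.93 ((375.65313720703125, 229.81214904785156), (26.15879249572754, 39.15116882324219), 97.34626007080078) [0.5005 0.3336 0.006 ]
a 0.62 ((354.6214294433594, 193.9879150390625), (27.96037483215332, 36.08597946166992), 139.09182739257812) [0.3004 0.3501 0.006 ]
a 0.37 ((301.22283935546875, 277.611572265625), (23.61540412902832, 27.349445343017578), 87.75839233398438) [0.6194 0.0216 0.006 ]
b 0.91 ((219.1585235595703, 189.60311889648438), (30.601274490356445, 42.17835998535156), 77.68350219726562) [0.4942 0.3289 0.006 ]
b 0.63 ((154.91387939453125, 207.576171875), (45.21485900878906, 65.5717544555664), 73.58528137207031) [0.3047 0.3749 0.006 ]
b 0.23 ((341.5932312011719, 223.40097045898438), (38.15681838989258, 50.30366897583008), 178.01226806640625) [0.7124 0.0098 0.006 ]
b 0.18 ((300.0623474121094, 174.19061279296875), (19.39825439453125, 32.98432540893555), 4.236808776855469) [0.7353 0.2389 0.006 ]
```

View pics/w4.png

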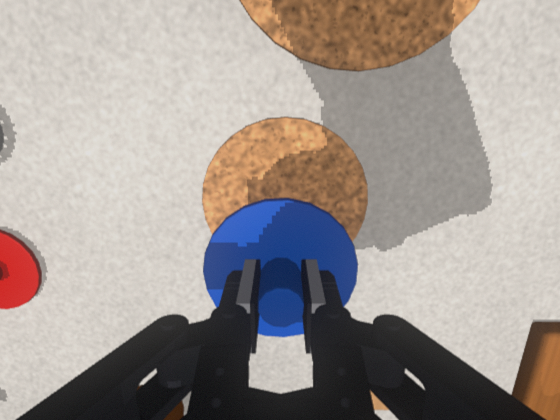

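View pics/c4.png

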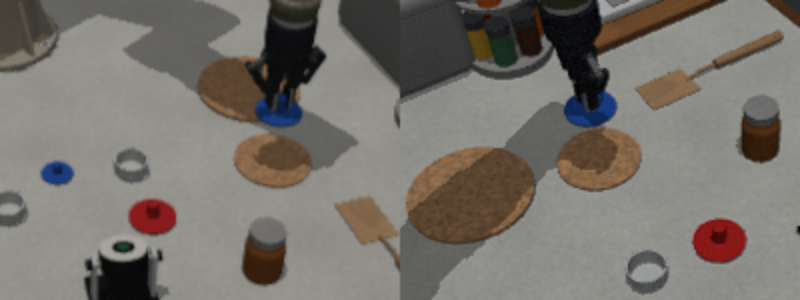

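The lid is held level and is just above the small trivet. I lower it and release.

>>> servo_tool(moves=[[3,-0.2,0.1,0,1],[3,0,0,0,1],[2,0,0,0,1],[1,0,0,0,1],[0.5,0,0,0,1],[0.3,0,0,0,1],[0,0,0,0,1],[0,0,0,0,1],[0,0,0,0,1],[0,0,0,0,1]])

```text
clock: 9.85
tcp_pos: [0.4973, 0.3305, 0.0225]
orientation: [0.707, -0.0, 0.707, 0.0]
wrist_force: [-0.7, -0.3, -0.6]
finger_gap: 0.0188
```

```bash
python3 - <<'E'
from h import *
plan([0.497,0.332,0.021])
b=cam('side');a=cam('scene')
i=np.hstack([a['pixels'][190:290,300:440],b['pixels'][130:230,150:290]]);cv2.imwrite('pics/c5.png',cv2.resize(i,None,fx=2.8,fy=2.8))
E
```

```text
clk 9.85 tcp [0.4973 0.3305 0.0225] j [ 0.4521  0.4941 -0.2209  0.8554  0.      0.4517] gap 0.018787560535065043 F [-0.7231 -0.3322 -0.5682]
toolaxes x [ 0.0004  0.0002 -1.    ] y [-0.0004  1.      0.0002]
shift cm (no turn) [ 0.1517  0.1539 -0.0346]
```

View pics/c5.png

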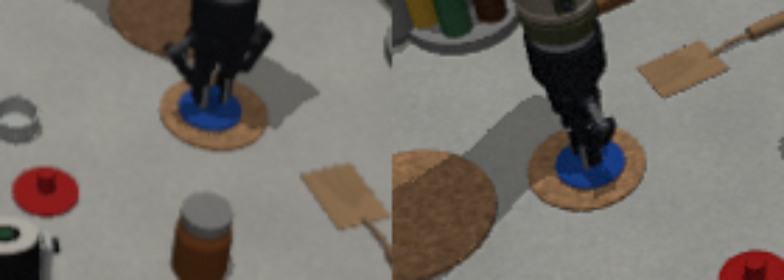

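>>> servo_tool(moves=[[0.1,0,0,0,1],[0.1,0,0,0,1],[0,0,0,0,1],[0,0,0,0,0.6],[0,0,0,0,0.2],[0,0,0,0,-0.2],[0,0,0,0,-1],[0,0,0,0,-1],[-2,0,0,0,-1],[-4,0,0,0,-1]])

```text
clock: 11.2
tcp_pos: [0.4957, 0.3295, 0.079]
orientation: [0.706, -0.001, 0.709, -0.001]
wrist_force: [1.0, 0.3, 0.2]
finger_gap: 0.0857
```

>>> servo_tool(moves=[[-5,0,0,0,-1],[-5,0,0,0,-1],[-5,0,0,0,-1],[-5,0,0,0,-1],[-5,0,0,0,-1],[0,0,5,0,-1],[0,0,5,0,-1],[0,0,5,0,-1],[0,0,5,0,-1],[0,0,5,0,-1]])

```text
clock: 12.45
tcp_pos: [0.7161, 0.3208, 0.3116]
orientation: [0.715, 0.003, 0.699, 0.004]
wrist_force: [-14.2, -6.8, 8.9]
finger_gap: 0.0856
```

```bash
python3 - <<'E'
from h import *
plan([0.497,0.332,0.021])
b=cam('side');a=cam('scene')
i=np.hstack([a['pixels'][190:290,300:440],b['pixels'][130:230,150:290]]);cv2.imwrite('pics/c6.png',cv2.resize(i,None,fx=2.8,fy=2.8))
E
```

```text
clk 12.45 tcp [0.7161 0.3208 0.3116] j [0.3181 0.902  1.2652 1.9097 0.0024 0.3178] gap 0.0855629517221357 F [-14.1673  -6.7582   8.9096]
toolaxes x [ 0.0224  0.0098 -0.9997] y [-0.0005  1.      0.0098]
shift cm (no turn) [ 28.5703   0.8462 -22.5592]
```

View pics/c6.png

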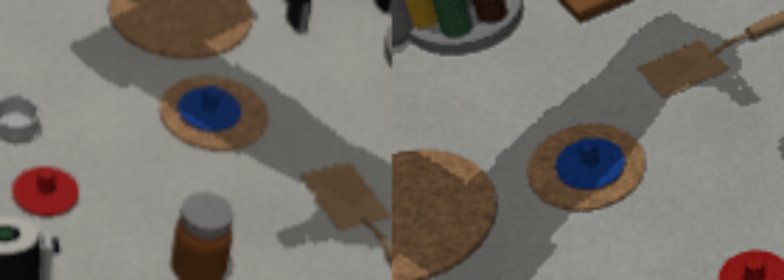

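The lid lies knob up on the small trivet. Joint 3 is now at its range limit, so I back off and see what the tool orientation does.

>>> servo_tool(moves=[[0,0,0,0,-1],[0,0,0,0,-1],[0,0,-1,0,-1],[0,0,-1,0,-1],[0,0,-1,0,-1],[0,0,0,0,-1],[0,0,0,0,-1],[0,0,0,0,-1],[0,0,0,0,-1],[0,0,0,0,-1]])

```text
clock: 13.8
tcp_pos: [0.6862, 0.3211, 0.3137]
orientation: [0.717, 0.004, 0.698, 0.004]
wrist_force: [-0.1, -0.1, -0.8]
finger_gap: 0.0855
```

```bash
python3 - <<'E'
from h import *
plan([0.497,0.332,0.021])
E
```

```text
clk 13.8 tcp [0.6862 0.3211 0.3137] j [0.3311 0.7453 0.9559 1.7522 0.0018 0.3311] gap 0.08552263927170968 F [-0.0851 -0.0769 -0.7822]
toolaxes x [ 0.0269  0.0112 -0.9996] y [-0.0001  0.9999  0.0112]
shift cm (no turn) [ 28.7575   0.7687 -19.7048]
```

Pushing past the reach limit tilts the tool outward and that tilt is kept, which is useful for matching the lens lean later. Next I look at the camera from above.

>>> servo_tool(moves=[[0,-4,-1,0,-1],[0,-5,-1,0,-1],[0,-5,-1,0,-1],[0,-5,-1,0,-1],[0,-5,-1,0,-1],[0,-5,-1,0,-1],[0,-4,0,0,-1],[0,0,0,0,-1],[0,0,0,0,-1],[0,0,0,0,-1]])

```text
clock: 15.05
tcp_pos: [0.6262, -0.0077, 0.3088]
orientation: [0.717, 0.004, 0.697, 0.005]
wrist_force: [0.0, 1.3, -0.0]
finger_gap: 0.0852
```

```bash
python3 - <<'E'
from h import *
plan([0.441,0.1035,0.1])
p=cam('wrist','w7.png'); a=cam('scene','a7.png'); b=cam('side','b7.png')
np.save('w7.npy',p,allow_pickle=True)
import pickle; pickle.dump((p,a,b),open('v7.pkl','wb'))
L={}
for n,q in(('w',p),('a',a),('b',b)):
  for t in('lens','camera','focus'):
    r=models.pinpoint(t,q); print(n,t,[(x['location'],round(x['conf'],2)) for x in r[:2]])
    if r: L[n,t]=(q,r[0]['location'])
for t in('lens','camera','focus'):
  for c in('wa','wb','ab','wab'):
    o=[L[k,t] for k in c if (k,t) in L]
    if len(o)>1: print(t,c,tri(o))
E
```

```text
clk 15.05 tcp [ 0.6262 -0.0077  0.3088] j [-0.1479  0.3912  0.3454  1.4995  0.0156 -0.1494] gap 0.08519241699552361 F [ 0.0095  1.2804 -0.0489]
toolaxes x [ 0.0274  0.0116 -0.9996] y [-0.0018  0.9999  0.0116]
shift cm (no turn) [ 20.4888  10.9117 -19.0712]
w lens []
w camera [([278.1, 197.1], 0.92)]
w focus [([293.4, 252.7], 0.7)]
a lens [([303.9, 273.3], 0.62), ([242.1, 260.0], 0.46)]
a camera [([301.6, 300.2], 0.64), ([304.1, 237.9], 0.41)]
a focus []
b lens [([340.3, 210.2], 0.96), ([375.0, 352.8], 0.47)]
b camera [([340.2, 232.4], 0.68)]
b focus []
lens ab [ 0.6848 -0.0001  0.0961]
lens wab [ 0.6848 -0.0001  0.0961]
camera wa [ 0.6948 -0.0059 -0.0033]
camera wb [ 0.6955 -0.0062 -0.006 ]
camera ab [ 0.6945 -0.006  -0.0044]
camera wab [ 0.6947 -0.0062 -0.0042]
```

View pics/w7.png

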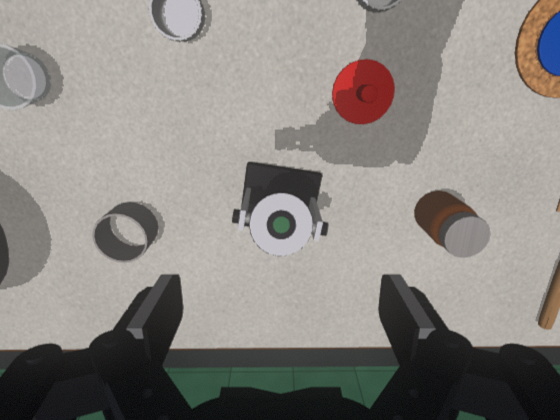

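The wrist view shows the camera base's near edge from about (247,162) to (322,171), so it is slightly yawed. The ring centre is at (281,225). I zoom in to fit its pose.

```bash
python3 - <<'E'
from h import *
import pickle
p,a,b=pickle.load(open('v7.pkl','rb'))
for n,q,(x,y,w,h),f in(('w',p,(220,145,120,120),5),('a',a,(270,255,65,65),9),('b',b,(310,185,65,65),9)):
    cv2.imwrite('pics/z%s.png'%n,cv2.resize(q['pixels'][y:y+h,x:x+w],None,fx=f,fy=f,interpolation=cv2.INTER_CUBIC))
    # ring: bright region
    g=cv2.cvtColor(q['pixels'],cv2.COLOR_BGR2HSV)
E
```

```text
(no output)
```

View pics/zw.png

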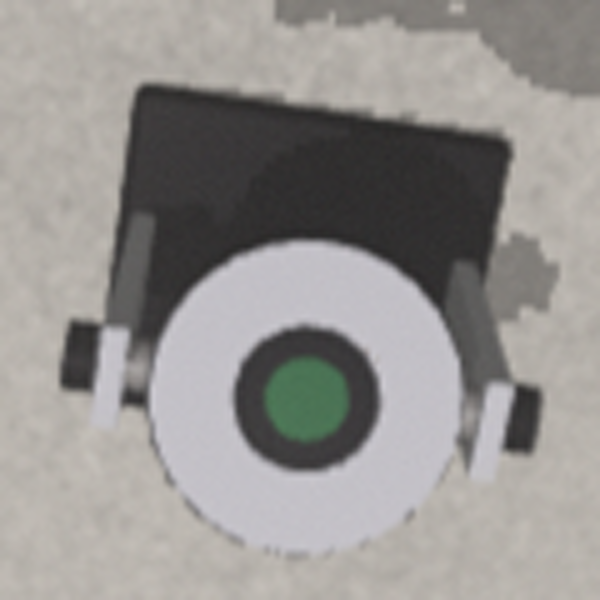

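View pics/zb.png

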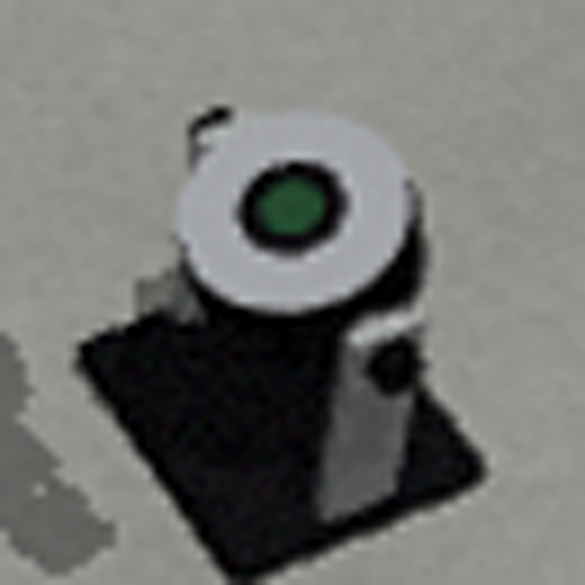

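View pics/za.png

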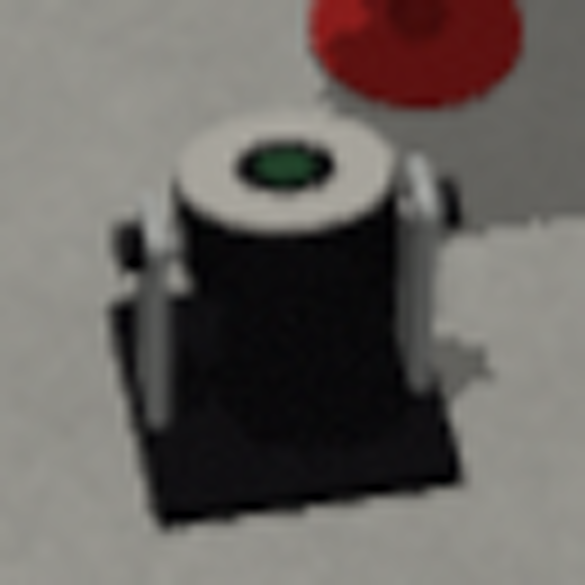

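```bash
cat > fit.py <<'E'
from h import *
import pickle
from scipy.optimize import least_squares
p,a,b=pickle.load(open('v7.pkl','rb'))
print('wrist cam at',-np.array(p['extrinsics'])[:3,:3].T@np.array(p['extrinsics'])[:3,3])
C=lambda o,f,u:np.array([o[0]+(u[0]+.5)/f-.5,o[1]+(u[1]+.5)/f-.5])
V={'w':(p,(220,145),5,[((-.045,-.05,.006),(140,88)),((-.045,.05,.006),(510,150))],(306,398),(150,462,240,552)),
'b':(b,(310,185),9,[((-.045,.05,.006),(82,358)),((-.045,-.05,0),(240,582)),((.045,-.05,.006),(485,470))],(292,207),(176,408,110,315)),
'a':(a,(270,255),9,[((.045,-.05,0),(162,525)),((.045,.05,0),(460,478)),((-.045,-.05,.006),(115,305))],(285,166),(175,397,112,235))}
def lensT(v):
    x,y,w,t=v[:4]; Rz=Ro.from_rotvec([0,0,w]).as_matrix(); H=Rz@Ro.from_rotvec([0,-t,0]).as_matrix()
    return Rz,H,np.array([x,y,0])
def res(v,use,out=False):
    Rz,H,o=lensT(v); r=[]; L=o+[0,0,.085]+H@[0,0,.022]
    th=np.linspace(0,2*np.pi,73); ring=L+ (H@np.array([.035*np.cos(th),.035*np.sin(th),0*th])).T
    for k in use:
        q,og,f,cs,l,e=V[k]
        for X,u in cs: r+=list((proj(q,o+Rz@np.array(X))-C(og,f,u)))
        r+=list((proj(q,L)-C(og,f,l))*2)
        P=np.array([proj(q,X) for X in ring]); lo=C(og,f,(e[0],e[2]));hi=C(og,f,(e[1],e[3]))
        # shape: widths/heights only
        r+=[ ((np.ptp(P[:,0]))-(hi-lo)[0])*1, (np.ptp(P[:,1])-(hi-lo)[1])*1]
    return np.array(r)
for use in('w','a','b','ab','wab'):
    s=least_squares(res,[.695,-.006,-.12,.35],args=(use,),loss='soft_l1'); Rz,H,o=lensT(s.x);L=o+[0,0,.085]+H@[0,0,.022]
    print(use,s.x,'cost',s.cost,'lens',L,'axis',H[:,2],'focus',L+.15*H[:,2])
print(res(s.x,'wab').round(1))
E
python3 fit.py
```

```text
wrist cam at [ 0.5392 -0.0085  0.4497]
w [ 0.6961 -0.0052 -0.1719  0.3685] cost 3.2466399987368035 lens [ 0.6883 -0.0039  0.1055] axis [-0.3549  0.0616  0.9329] focus [0.6351 0.0054 0.2455]
a [ 0.6922 -0.0062 -0.1523  0.2474] cost 1.2250864027270731 lens [ 0.6868 -0.0054  0.1063] axis [-0.242   0.0371  0.9696] focus [0.6505 0.0002 0.2518]
b [ 0.6953 -0.007  -0.1457  0.3501] cost 2.0213968282631893 lens [ 0.6878 -0.0059  0.1057] axis [-0.3393  0.0498  0.9393] focus [0.6369 0.0016 0.2466]
ab [ 0.6932 -0.0068 -0.1389  0.2663] cost 4.129849064431998 lens [ 0.6875 -0.006   0.1062] axis [-0.2606  0.0364  0.9648] focus [ 0.6484 -0.0005  0.2509]
wab [ 0.6951 -0.0054 -0.1701  0.3163] cost 10.488279043962613 lens [ 0.6883 -0.0043  0.1059] axis [-0.3066  0.0527  0.9504] focus [0.6423 0.0036 0.2485]
[-0.8 -0.8  0.2 -0.7 -0.7  0.3  2.3  2.2 -0.2  1.   1.   1.6 -0.1  0.3
  1.4  0.1  0.3 -1.3 -1.  -1.7 -1.1  0.7  0.3  0.2 -0.5 -1.2  1.   0.1]
```

>>> servo_tool(moves=[[0,2.2,-3.8,0,-1],[2,2.2,-3.8,0,-1],[3,2.2,-3.8,0,-1],[3,2.2,-3.8,0,-1],[4,2.1,-3.9,0,-1],[4,0,0,0,-1],[3,0,0,0,-1],[0,0,0,0,-1],[0,0,0,0,-1],[0,0,0,0,-1]])

```text
clock: 16.9
tcp_pos: [0.4417, 0.1023, 0.1164]
orientation: [0.718, 0.004, 0.696, 0.004]
wrist_force: [0.2, 0.4, 0.0]
finger_gap: 0.0855
```

```bash
python3 - <<'E'
from h import *
plan([0.441,0.1035,0.004])
p=cam('wrist','w8.png')
for r in models.outline_of('mould',p):
        c=max(cv2.findContours(r['pixels'].astype(np.uint8),0,1)[0],key=cv2.contourArea);el=cv2.fitEllipse(c);print(r['conf'],el,onz(p,el[0],.02))
E
```

```text
clk 16.9 tcp [0.4417 0.1023 0.1164] j [ 0.0433  0.1268 -0.4877  0.9256  0.0102  0.0435] gap 0.08551701506758738 F [0.1508 0.3805 0.0453]
toolaxes x [ 0.0302  0.0115 -0.9995] y [-0.0001  0.9999  0.0115]
shift cm (no turn) [11.2324 -0.0062 -0.4125]
0.95 ((15.739827156066895, 241.43121337890625), (40.1679573059082, 78.93342590332031), 2.0649423599243164) [ 0.4711 -0.0949  0.02  ]
0.81 ((279.8683776855469, 205.98060607910156), (79.90968322753906, 80.70960235595703), 13.23380184173584) [0.4433 0.1039 0.02  ]
```

View pics/w8.png

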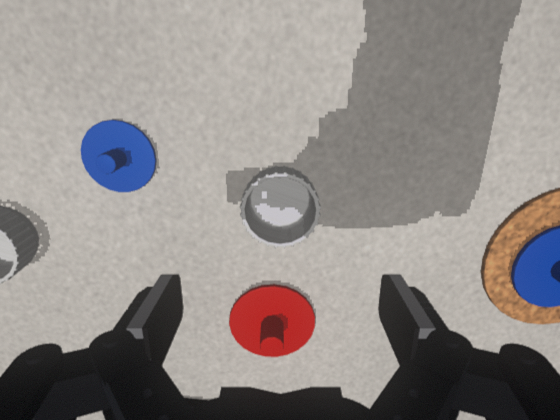

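>>> servo_tool(moves=[[4,0.1,-0.35,0,-1],[4,0,0,0,-1],[2,0,0,0,-1],[1,0,0,0,-1],[0.8,0,0,0,-1],[0,0,0,0,-1],[0,0,0,0,-0.5],[0,0,0,0,0],[0,0,0,0,0.5],[0,0,0,0,1]], grip_force=30)

```text
clock: 18.25
tcp_pos: [0.4408, 0.1046, -0.0023]
orientation: [0.717, 0.004, 0.697, 0.004]
wrist_force: [-0.2, -0.7, 4.9]
finger_gap: 0.0539
```

>>> servo_tool(moves=[[0,0,0,0,1],[0,0,0,0,1],[0,0,0,0,1],[-1,0,0,0,1],[-2,0,0,0,1],[-3,0,0,0,1],[-3,0,0,0,1],[-3,0,0,0,1],[0,0,0,0,1],[0,0,0,0,1]])

```text
clock: 19.5
tcp_pos: [0.4365, 0.1033, 0.1166]
orientation: [0.717, 0.004, 0.697, 0.004]
wrist_force: [0.2, 1.2, 0.1]
finger_gap: 0.054
```

```bash
python3 - <<'E'
from h import *
plan([0.642,0.003,0.249])
p=cam('wrist','w9.png'); b=cam('side'); a=cam('scene')
i=np.hstack([a['pixels'][150:290,240:380],b['pixels'][150:290,170:310]]);cv2.imwrite('pics/c9.png',cv2.resize(i,None,fx=2.8,fy=2.8))
E
```

```text
clk 19.5 tcp [0.4365 0.1033 0.1166] j [ 0.0462  0.1198 -0.4952  0.9279  0.0102  0.0461] gap 0.05398560133844158 F [0.2308 1.2318 0.1244]
toolaxes x [ 0.0274  0.0114 -0.9996] y [-0.0004  0.9999  0.0114]
shift cm (no turn) [-12.7828  -9.887   20.9026]
```

View pics/w9.png

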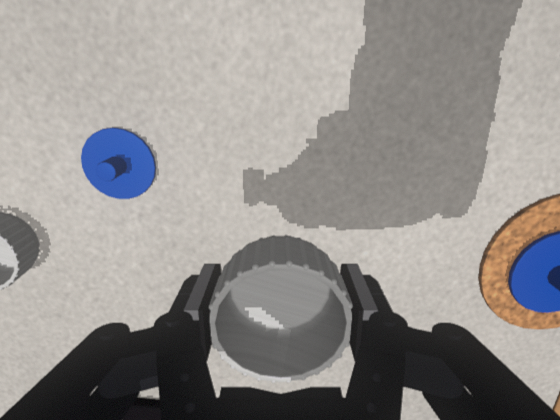

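View pics/c9.png

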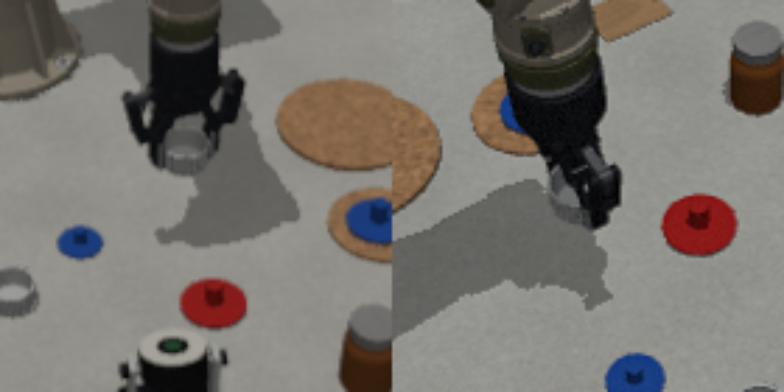

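Mould gripped (gap 54 mm, straight, base about level with the TCP). Next I move up and outward over clear space, then push slowly at the reach limit to build the tilt.

>>> servo_tool(moves=[[-4,-1,0,0,1],[-5,-3,1,0,1],[-5,-4,2,0,1],[-5,-4,3,0,1],[-4,-4,4,0,1],[0,-3,4,0,1],[0,-1,4,0,1],[0,0,4,0,1],[0,0,2,0,1],[0,0,1,0,1]])

```text
clock: 20.9
tcp_pos: [0.6731, -0.088, 0.3353]
orientation: [0.716, 0.004, 0.699, 0.004]
wrist_force: [0.2, 0.2, 0.4]
finger_gap: 0.0541
```

>>> servo_tool(moves=[[0,0,1,0,1],[0,0,1,0,1],[0,0,1,0,1],[0,0,1,0,1],[0,0,1,0,1],[0,0,1,0,1],[0,0,1,0,1],[0,0,1,0,1],[0,0,0,0,1],[0,0,0,0,1]])

```text
clock: 22.15
tcp_pos: [0.752, -0.0879, 0.3391]
orientation: [0.716, 0.004, 0.698, 0.004]
wrist_force: [0.4, -0.2, -0.4]
finger_gap: 0.0536
```

```bash
python3 - <<'E'
from h import *
plan([0.642,0.003,0.249])
E
```

```text
clk 22.15 tcp [ 0.752  -0.0879  0.3391] j [-0.2292  0.8056  1.1411  1.8837  0.0173 -0.2291] gap 0.05355150641412695 F [ 0.3873 -0.1578 -0.4291]
toolaxes x [ 0.0259  0.0117 -0.9996] y [-0.0003  0.9999  0.0117]
shift cm (no turn) [  8.8306   8.9902 -11.2276]
```

>>> servo_tool(moves=[[0,0,1,0,1],[0,0,0.5,0,1],[0,0,0.5,0,1],[0,0,0.5,0,1],[0,0,0.5,0,1],[0,0,0.5,0,1],[0,0,0.5,0,1],[0,0,0.5,0,1],[0,0,0.5,0,1],[0,0,0,0,1]])

```text
clock: 23.4
tcp_pos: [0.7815, -0.0853, 0.3266]
orientation: [0.725, 0.003, 0.688, 0.003]
wrist_force: [-0.1, -0.4, -0.5]
finger_gap: 0.0536
```

```bash
python3 - <<'E'
from h import *
plan([0.642,0.003,0.249])
E
```

```text
clk 23.4 tcp [ 0.7815 -0.0853  0.3266] j [-0.2179  0.8822  1.2637  1.9029  0.0188 -0.2175] gap 0.05362021964928713 F [-0.0625 -0.3633 -0.5391]
toolaxes x [ 0.0523  0.0077 -0.9986] y [-0.0003  1.      0.0077]
shift cm (no turn) [  7.0908   8.7768 -14.3391]
```

>>> servo_tool(moves=[[0,0,1,0,1],[0,0,1,0,1],[0,0,1,0,1],[0,0,1,0,1],[0,0,1,0,1],[0,0,1,0,1],[0,0,1,0,1],[0,0,1,0,1],[0,0,1,0,1],[0,0,1,0,1]])

```text
clock: 24.65
tcp_pos: [0.8305, -0.0798, 0.3]
orientation: [0.747, -0.0, 0.665, -0.001]
wrist_force: [0.2, -0.5, -0.4]
finger_gap: 0.0541
```

```bash
python3 - <<'E'
from h import *
plan([0.642,0.003,0.249])
E
```

```text
clk 24.65 tcp [ 0.8305 -0.0798  0.3   ] j [-0.1998  0.9199  1.2638  1.7997  0.022  -0.198 ] gap 0.05414918000265336 F [ 0.1744 -0.5285 -0.3759]
toolaxes x [ 0.1168 -0.0012 -0.9932] y [ 0.0006  1.     -0.0012]
shift cm (no turn) [  2.8577   8.2761 -19.321 ]
```

```bash
python3 - <<'E'
from h import *
import pickle
p,a,b=pickle.load(open('v7.pkl','rb'))
for v in(350,366): print(onz(p,[280,v],0),onz(p,[280,v],.05))
b=cam('side','b10.png')
E
```

```text
[ 0.9581 -0.0032  0.    ] [ 0.9116 -0.0038  0.05  ]
[ 0.9919 -0.0032  0.    ] [ 0.9416 -0.0038  0.05  ]
```

View pics/b10.png

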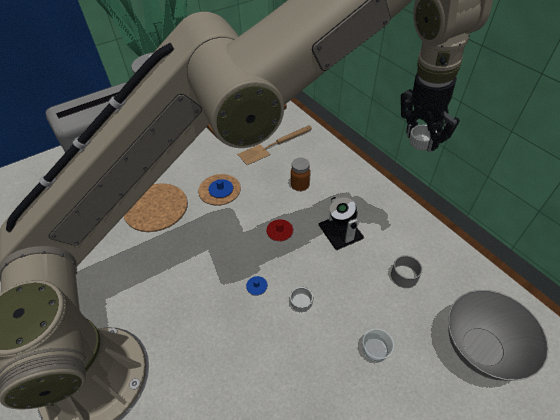

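The side view shows the mould held at about (420,137) with the wall behind it, near x≈0.96. I switch to pushing upward instead of outward so the arm does not close on the wall.

>>> servo_tool(moves=[[-1.5,0,0.3,0,1],[-1.5,0,0.3,0,1],[-1.5,0,0.3,0,1],[-1.5,0,0.3,0,1],[-1.5,0,0.3,0,1],[-1.5,0,0.3,0,1],[-1.5,0,0.3,0,1],[-1.5,0,0.3,0,1],[0,0,0,0,1],[0,0,0,0,1]])

```text
clock: 25.95
tcp_pos: [0.7935, -0.0749, 0.3889]
orientation: [0.766, -0.003, 0.643, -0.003]
wrist_force: [0.4, 0.7, -1.3]
finger_gap: 0.0542
```

```bash
python3 - <<'E'
from h import *
plan([0.642,0.003,0.249])
E
```

```text
clk 25.95 tcp [ 0.7935 -0.0749  0.3889] j [-0.2047  0.8059  1.2635  1.8567  0.0266 -0.2015] gap 0.054232133416595836 F [ 0.3791  0.6601 -1.3219]
toolaxes x [ 0.1726 -0.0086 -0.985 ] y [ 0.0016  1.     -0.0085]
shift cm (no turn) [ 11.1001   7.8804 -17.3356]
```

>>> servo_tool(moves=[[-1.5,0,0.8,0,1],[-1.5,0,0.8,0,1],[-1.5,0,0.8,0,1],[-1.5,0,0.8,0,1],[-1.5,0,0.8,0,1],[-1.5,0,0.8,0,1],[-1.5,0,0.8,0,1],[-1.5,0,0.8,0,1],[-1,0,0.5,0,1],[-1,0,0.5,0,1]])

```text
clock: 27.2
tcp_pos: [0.7658, -0.0659, 0.4761]
orientation: [0.796, -0.007, 0.605, -0.008]
wrist_force: [1.1, 0.2, -0.1]
finger_gap: 0.0541
```

```bash
python3 - <<'E'
from h import *
plan([0.642,0.003,0.249])
E
```

```text
clk 27.2 tcp [ 0.7658 -0.0659  0.4761] j [-0.2033  0.6923  1.2637  1.871   0.0334 -0.1972] gap 0.0540869621598694 F [ 1.0726  0.2046 -0.0999]
toolaxes x [ 0.2689 -0.0214 -0.9629] y [ 0.0044  0.9998 -0.021 ]
shift cm (no turn) [ 18.3911   7.313  -18.0208]
```

>>> servo_tool(moves=[[-1.5,0,0.8,0,1],[-1.5,0,0.8,0,1],[-1.5,0,0.8,0,1],[-1.5,0,0.8,0,1],[-1.5,0,0.8,0,1],[0,0,-1,0,1],[0,0,-2,0,1],[0,0,-3,0,1],[0,0,0,0,1],[0,0,0,0,1]])

```text
clock: 28.45
tcp_pos: [0.6916, -0.0612, 0.5025]
orientation: [0.813, -0.009, 0.582, -0.011]
wrist_force: [0.6, 0.3, -0.6]
finger_gap: 0.0535
```

```bash
python3 - <<'E'
from h import *
R=toolR(); base=np.array([.642,.003,.249]); plan(base+.002*R[:,0])
E
```

```text
clk 28.45 tcp [ 0.6916 -0.0612  0.5025] j [-0.2226  0.3686  0.7466  1.6225  0.0434 -0.2136] gap 0.05348989758404993 F [ 0.6405  0.3409 -0.5903]
toolaxes x [ 0.3219 -0.0284 -0.9463] y [ 0.0065  0.9996 -0.0277]
shift cm (no turn) [ 22.4135   7.0859 -12.8382]
```

Tilt is now 0.33 rad, so I approach the focus point.

>>> servo_tool(moves=[[0,1.5,-3,0,1],[0,2,-4,0,1],[2,2,-4,0,1],[3,1.5,-1.8,0,1],[4,0,0,0,1],[4,0,0,0,1],[4,0,0,0,1],[3,0,0,0,1],[0,0,0,0,1],[0,0,0,0,1]])

```text
clock: 29.7
tcp_pos: [0.6359, 0.0028, 0.2707]
orientation: [0.813, -0.009, 0.582, -0.011]
wrist_force: [0.3, -0.8, 0.1]
finger_gap: 0.0541
```

```bash
python3 - <<'E'
from h import *
import pickle
R=toolR(); base=np.array([.642,.003,.249]); plan(base+.002*R[:,0])
p=cam('wrist','w11.png');b=cam('side');a=cam('scene')
pickle.dump((p,a,b),open('v11.pkl','wb'))
i=np.hstack([a['pixels'][190:320,240:370],b['pixels'][130:260,270:400]]);cv2.imwrite('pics/c11.png',cv2.resize(i,None,fx=3,fy=3,interpolation=2))
for n,q in(('w',p),('a',a),('b',b)):
  for t in('mould','lens','focus'): print(n,t,[(x['location'],round(x['conf'],2)) for x in models.pinpoint(t,q)[:3]])
B=env.get_state()['tcp_pos']-.002*R[:,0]
print('expected base px',proj(a,B),proj(b,B),proj(p,B), 'focus',proj(a,base),proj(b,base))
E
```

```text
clk 29.7 tcp [0.6359 0.0028 0.2707] j [-0.1281  0.1528 -0.1225  0.9667  0.0132 -0.1241] gap 0.05410502414385832 F [ 0.3143 -0.7672  0.0827]
toolaxes x [ 0.3218 -0.0281 -0.9464] y [ 0.0064  0.9996 -0.0275]
shift cm (no turn) [ 2.4528  0.0858 -0.123 ]
w mould [([279.9, 279.0], 0.85)]
w lens [([277.7, 178.9], 0.6)]
w focus []
a mould [([247.6, 258.0], 0.83), ([376.1, 230.9], 0.73), ([293.6, 217.8], 0.54)]
a lens [([300.7, 272.6], 0.67)]
a focus []
b mould [([302.8, 299.3], 0.81), ([328.9, 167.2], 0.76)]
b lens [([343.2, 210.9], 0.76)]
b focus []
expected base px [298.4562 215.8257] [328.1425 167.2513] [278.7956 271.387 ] focus [299.432  223.9024] [330.3558 172.7264]
```

View pics/c11.png

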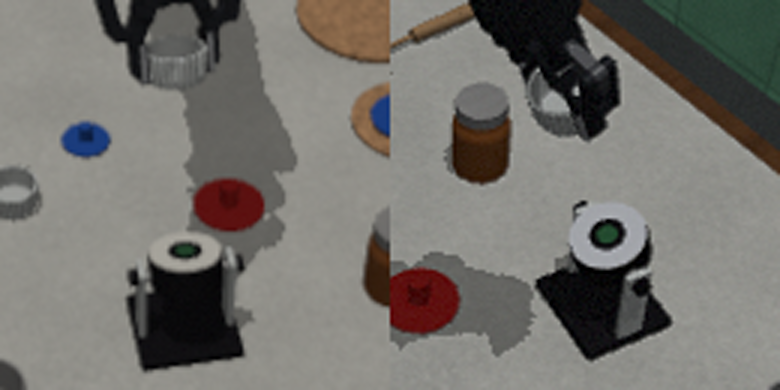

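View pics/w11.png

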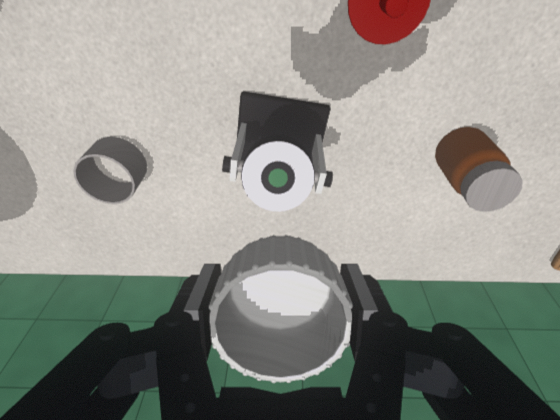

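```bash
python3 - <<'E'
from h import *
import pickle
from scipy.optimize import least_squares
p11=pickle.load(open('v11.pkl','rb')); p7=pickle.load(open('v7.pkl','rb'))
D=[]
for q,l in((p7[0],(281,225)),(p11[0],(278,178)),(p7[1],(301,273)),(p7[2],(342,208)),(p11[1],(301,273)),(p11[2],(343,209))):
    g=cv2.cvtColor(q['pixels'],cv2.COLOR_BGR2HSV)
    gm=((g[...,0]>55)&(g[...,0]<95)&(g[...,1]>100)&(g[...,2]>20)).astype(np.uint8)   # green glass
    n,lab,st,ce=cv2.connectedComponentsWithStats(gm); k=min(range(1,n),key=lambda i:np.hypot(*(ce[i]-l))+ (100 if st[i,4]<15 else 0))
    # radial edge of the white ring (outer), subpixel-ish
    v=cv2.GaussianBlur(g[...,2],(0,0),.7).astype(float)
    print(ce[k],st[k,4]); D.append((q,ce[k],st[k]))
def res(v):
    x,y,w,t=v; Rz=Ro.from_rotvec([0,0,w]).as_matrix();H=Rz@Ro.from_rotvec([0,-t,0]).as_matrix();L=np.array([x,y,.085])+H@[0,0,.022]
    r=[]
    for q,c,s in D: r+=list(proj(q,L)-c)
    r+=[(w+.15)/.05,(x-.695)/.002]
    return np.array(r)
for xs in(.693,.695,.697):
    pass
s=least_squares(res,[.695,-.006,-.15,.33],loss='soft_l1');print(s.x,res(s.x).round(1)); 
# free lens triangulation
print(tri([(q,c) for q,c,_ in D]), tri([(q,c) for q,c,_ in D[:2]]))
for q,o in((p11[0],(215,80)),):
    cv2.imwrite('pics/z11.png',cv2.resize(q['pixels'][80:220,215:345],None,fx=4.5,fy=4.5,interpolation=2))
E
```

```text
[275.5 391.5] 2
[152. 339.] 1
[301.2778 273.1667] 18
[341.6923 207.4872] 39
[301.4737 273.1053] 19
[341.9444 207.5833] 36
[ 0.6966 -0.0103 -0.1493 -0.2919] [  -1.5 -154.9  118.  -149.     0.1    4.1    6.1   -1.4   -0.1    4.2
    5.8   -1.5    0.     0.8]
[ 0.7161 -0.0369  0.1907] [ 0.6253 -0.0216  0.3401]
```

View pics/z11.png

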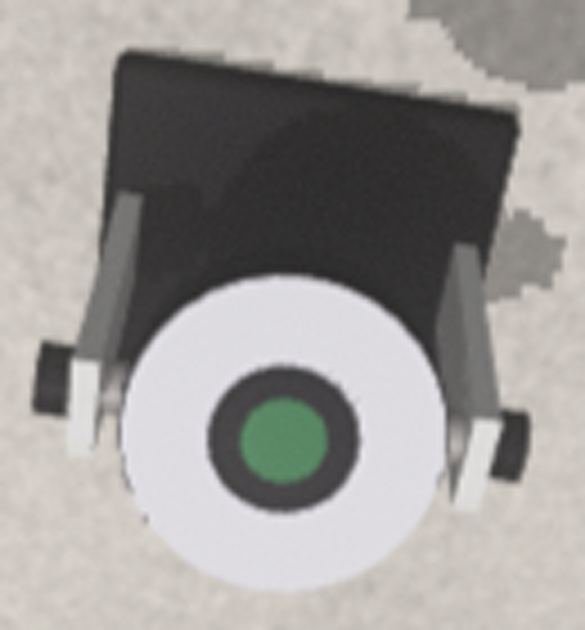

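```bash
cat > fit2.py <<'E'
exec(open('fit.py').read().split("for use in")[0])
p2,a2,b2=pickle.load(open('v11.pkl','rb'))
E=np.array(p2['extrinsics']);print('cam11',-E[:3,:3].T@E[:3,3])
V['v']=(p2,(215,80),4.5,[((-.045,-.05,.006),(120,55)),((-.045,.05,.006),(515,118))],(284,440),(122,446,273,592))
for use in('v','wv','vab','wvab'):
    s=least_squares(res,[.695,-.006,-.12,.35],args=(use,),loss='soft_l1'); Rz,H,o=lensT(s.x);L=o+[0,0,.085]+H@[0,0,.022]
    print(use,s.x,'cost',round(s.cost,2),'lens',L,'axis',H[:,2],'focus',L+.15*H[:,2])
for t in(.25,.3,.35,.4,.45):
    s=least_squares(lambda v:res([v[0],v[1],v[2],t],'wvab'),[.695,-.006,-.15],loss='soft_l1');print(t,s.x,s.cost)
E
python3 fit2.py
```

```text
wrist cam at [ 0.5392 -0.0085  0.4497]
cam11 [0.5113 0.0075 0.3795]
v [ 0.6948 -0.0047 -0.155   0.2935] cost 3.49 lens [ 0.6886 -0.0037  0.1061] axis [-0.2858  0.0447  0.9572] focus [0.6457 0.003  0.2496]
wv [ 0.6953 -0.0049 -0.1615  0.3185] cost 7.65 lens [ 0.6885 -0.0038  0.1059] axis [-0.309   0.0504  0.9497] focus [0.6421 0.0038 0.2484]
vab [ 0.6945 -0.0051 -0.1569  0.2834] cost 10.05 lens [ 0.6885 -0.0042  0.1061] axis [-0.2762  0.0437  0.9601] focus [0.647  0.0024 0.2501]
wvab [ 0.6949 -0.005  -0.1613  0.3012] cost 14.52 lens [ 0.6884 -0.004   0.106 ] axis [-0.2929  0.0477  0.955 ] focus [0.6445 0.0031 0.2493]
0.25 [ 0.694  -0.0049 -0.1619] 16.050436949198794
0.3 [ 0.6949 -0.005  -0.1613] 14.523555971326948
0.35 [ 0.6957 -0.0052 -0.1651] 15.723657735730093
0.4 [ 0.6966 -0.0054 -0.1688] 19.10548585146475
0.45 [ 0.6973 -0.0056 -0.1726] 23.88163266135193
```

The fits agree on a lean of 0.30±0.04 and a focus near (0.644, 0.003, 0.249). Last approach.

>>> servo_tool(moves=[[1,0.05,0,0,1],[0.8,0.03,0.05,0,1],[0.6,0,0,0,1],[0,0,0,0,1],[0,0,0,0,1],[0,0,0,0,1],[0,0,0,0,1],[0,0,0,0,1],[0,0,0,0,1],[0,0,0,0,1]])

```text
clock: 31.55
tcp_pos: [0.6424, 0.0031, 0.2461]
orientation: [0.812, -0.009, 0.583, -0.011]
wrist_force: [-0.3, 0.6, -0.3]
finger_gap: 0.0539
```

```bash
python3 - <<'E'
from h import *
R=toolR(); s=env.get_state(); plan([.644,.003,.249]+.002*R[:,0])
B=s['tcp_pos']-.002*R[:,0]; L=np.array([.6884,-.004,.106]);ax=np.array([-.2929,.0477,.955])
print('base',B,'dist lens',np.linalg.norm(B-L),'to focus',np.linalg.norm(B-L-.15*ax),'angle',np.arccos(-R[:,0]@ax),'qvel',s['qvel'])
p=cam('wrist','w12.png');b=cam('side','b12.png');a=cam('scene','a12.png')
for n,q in(('a',a),('b',b)):
  m=[x['location'] for x in models.pinpoint('mould',q)];print(n,m,'expect',proj(q,B))
  for r in models.outline_of('lid',q): print(n,'lid',r['location'],onz(q,r['location'],.015))
i=np.hstack([a['pixels'][170:320,220:400],b['pixels'][130:280,220:400]]);cv2.imwrite('pics/c12.png',cv2.resize(i,None,fx=2.2,fy=2.2,interpolation=2))
E
```

```text
clk 31.55 tcp [0.6424 0.0031 0.2461] j [-0.126   0.1751 -0.1551  0.9144  0.0125 -0.122 ] gap 0.053881890684719644 F [-0.3485  0.6296 -0.2527]
toolaxes x [ 0.3194 -0.0278 -0.9472] y [ 0.0063  0.9996 -0.0272]
shift cm (no turn) [-0.0179 -0.0159  0.2476]
base [0.6417 0.0031 0.248 ] dist lens 0.14968284921525532 to focus 0.0030093540110841355 angle 0.03268188780675117 qvel [ 0.0002 -0.0002 -0.0007  0.0016  0.0006  0.0005]
a [[243.1, 256.5], [296.4, 224.4], [374.5, 233.6]] expect [299.4397 224.0911]
a lid [374.2, 225.9] [0.4898 0.3325 0.015 ]
a lid [315.8, 259.2] [0.5698 0.0889 0.015 ]
a lid [268.3, 237.3] [ 0.4253 -0.021   0.015 ]
b [[330.4, 173.8], [301.2, 302.3]] expect [330.1853 173.0461]
b lid [279.5, 230.8] [0.5504 0.0845 0.015 ]
b lid [222.6, 189.5] [0.4998 0.3149 0.015 ]
b lid [254.9, 284.9] [ 0.404  -0.0202  0.015 ]
```

View pics/c12.png

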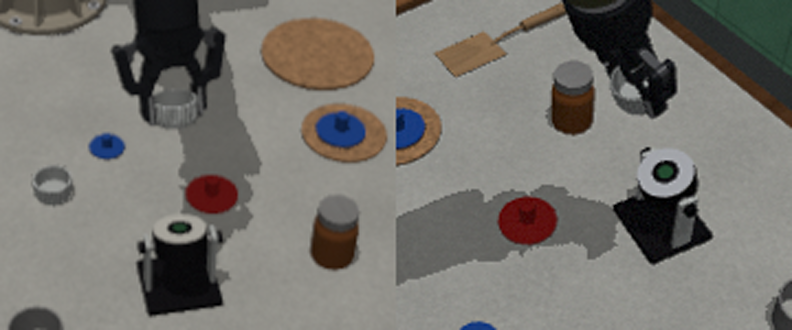

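View pics/b12.png

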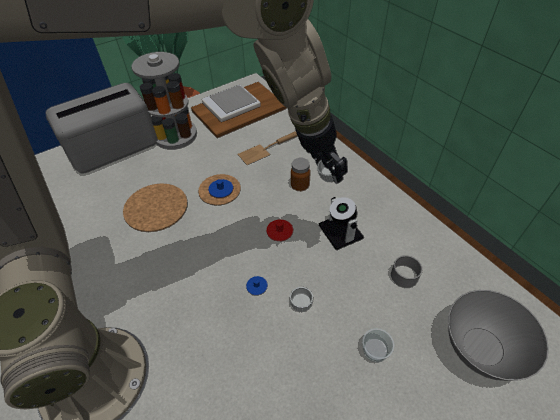

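All is in place. The mould is at side pixel (330,173), where I expected it, the lid is on the small trivet, and the other items have not moved. Handing in.

```bash
python3 -c "
from h import *
print(order.hand_in()); print(env.get_state()['clock'])"
```

```text
the job is handed in; nothing more can be done
None
the job is handed in; nothing more can be done
```

I put the blue lid knob up on the smaller trivet. I then held the uncovered mould over the camera and handed the job in at about 31.6 s of the 64 s; no verdict was reported.

- **How the tilt was made:** the moves can't lean the tool directly. I pushed slowly past the arm's reach limit until it had leaned 0.33 rad, and it kept that lean while I moved the mould to the focus point.
- **Final position:** by my own measurements the mould's underside was 150 mm from the lens and about 3 mm from the estimated focus. It was within about 0.03 rad of facing the lens squarely. The arm was still, with the fingers closed on the mould (54 mm gap), and the mould showed where I expected it in the side view.
- **Lid and other items:** two fixed views showed the lid on the small trivet, at most about 20 mm from its centre. Both views gave only rough positions. The other mould, ramekin, jar, cutter and camera looked unmoved.

**Doubts:**
- **Lens lean:** separate fits gave anywhere from 0.25 to 0.37 rad. I took about 0.30, and the whole range stays within the limits.
- **Scene view:** the network's mould point there was about 3 pixels off what I expected.
- **Joint 3:** it read up to 1.265 rad at the reach limit, against the stated (rounded) 1.26. I couldn't tell whether that counts as passing its range.

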